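# Clamp a card pack with an over-centre lever

### The job

Get the card pack that lies on the clamping board ready for gluing: without lifting it, push it along between the two rails until it is fully home against the metal end stop, and only then push the clamp lever by its long ball-ended handle, toward the pack and past its middle, so that it snaps over and its rubber foot holds the pack down. Leave the pack held at the stop, and leave the other things on the desk where they are.

Things in the scene. Friction and masses are not known exactly. Their poses are not given: they have to be found in the camera images.
- clamp_jig: Plywood clamping board fixed to the desk, 10 mm thick. Origin at desk height (z = 0) under the lane in which the pack slides; +x runs along the lane toward the end stop (roughly away from the robot), +y is the lever's side, z up. In this frame the board covers x -0.115 to 0.085, y -0.060 to 0.095, top at z 0.010. With the pack fully home its centre is at x 0.019.
- end_stop (a point): Foot of the aluminium end stop's face, at mid-lane on the board's top (board x 0.065, y 0, z 0.010). The stop is 90 mm wide, 10 mm thick, and its top is at z 0.046.
- lane_front (a point): Mid-lane at the front end of the two aluminium rails (board x -0.065, y 0, z 0.022 = the rails' top). The rails run along the board's x from here to the end stop, 8 mm thick, inner faces 65 mm apart. The lane is open at this end; the pack's front end sticks out of it at the start.
- card_pack: The pack to be clamped: banded pack of cards lying flat on the board between the rails, 57 mm wide (its own x), 91 mm long (its own y, which runs along the lane, either way round), 25 mm high, about 0.15 kg. Origin at the centre of its underside. It starts 41 to 64 mm short of the end stop and slides with light friction.
- clamp_lever (a joint): Lever angle. 0 = open: handle leans 0.6 rad from upright toward the board's +y, presser arm with rubber foot raised. Grows as the handle is pushed toward -y. Handle upright at 0.6: an over-centre spring (0.36 N m at the ends) drives it away from there to either side. Over, on the pack, it rests at about 1.2, handle leaning 0.6 rad toward -y, presser arm level; with no pack it runs on to 1.35.
- lever_knob (a point): Centre of the black ball (22 mm diameter) at the end of the clamp lever's handle, a steel rod 10 mm thick; it moves with the lever, 95 mm from the pivot.
- lever_pivot (a point): Pivot of the clamp lever, on the board at its x 0.045, y 0.062, z 0.045; the two steel cheeks beside it reach z 0.054 and the pin 18 mm to either side along the board's x.
- clamp_foot: Round rubber foot, 16 mm diameter, on the presser arm; carried by the lever. Origin at the lever's pivot; with the lever over, its underside bears on top of the pack's far end, 20 mm short of the end stop.
- glue_stick: Bystander: upright glue stick, 28 mm diameter, 91 mm high, beside the board. Origin at the centre of its underside.
- spare_pack: Bystander: another banded card pack, 57 x 91 x 22 mm, lying on the desk beside the board, not on it. Origin at the centre of its underside.
- clip_tub: Bystander: round tub of paper clips, 62 mm diameter, 36 mm high, near the lever's side of the board. Origin at the centre of its underside.
- stamp_a: Bystander: hand stamp with a wooden handle, 27 x 48 x 66 mm. Origin at the centre of its underside.
- ink_bottle: Bystander: small ink bottle, 33 mm diameter, 82 mm high. Origin at the centre of its underside.
- staple_box: Bystander: small carton of staples, 40 x 78 x 30 mm. Origin at the centre of its underside.
There are look-alikes about, which are no part of the job. What is shaped like the card_pack but orange is not meant.

How it is judged:
By the outcome, as a careful person would: the job done as asked, in the order asked, and still so for the second after the job is handed in, with the robot touching nothing.
It also fails if it takes over 48 s, if anything falls off the work surface, if the arm or the gripper's body presses on something with over 40 N, if the wrist force passes 120 N, or if a joint passes its speed limit or range.

### The arm

A 6-joint arm with a two-finger parallel gripper is mounted at the origin on the work surface; the furniture and walls round the work are solid. World frame = base frame: x ahead of the robot, y to its left, z up, the work surface at z = 0. Lengths are in m, angles in rad, forces in N, time in s.
With the tool pointing down it reaches from about 0.225 to 0.875 m from the base axis. Payload 3.4 kg.
Tool frame: the origin (TCP) lies at the very end of the fingers, on their centre line; the grasp point (between the pads) lies 19 mm behind it; z points along the fingers, y is the direction in which the jaws open and shut (so a half turn about z gives the same grasp; the last joint's range is limited). The gripper opens to 85 mm and grips with 20 to 120 N. Pads are 22 mm wide; open, the fingers measure 114 mm over their backs; the gripper's body (76 mm by 85 mm) begins 54 mm behind the grasp point. The pads swing forward as they close: fully open they stand 13 mm farther back than shut.
Start: joints at [0.995, 0.276, 1.505, -0, 1.361, -0.121], TCP at [0.253, 0.517, 0.231] pointing down, gripper open.
Joint ranges: [-2.89, 2.89], [-0.75, 2.08], [0.22, 2.7], [-1.18, 4.32], [0.11, 2.71], [-2.7, 2.7]. Speed limits (rad/s): [2.57, 2.57, 3.14, 3.14, 3.14, 3.14].

### API

Orientations are given as a unit quaternion [w, x, y, z].
In Python, from rig import manip gives the robot as it stands. The module is installed in compiled form; this text tells all that it offers.
- The arm moves only by the tool carry_out, never from a script. Its argument "moves" is one flat list of numbers, 5 for each row, row after row: the opening in per cent of the stroke, from 0 (shut) to 100 (fully open), then the shift along the world's x, y, z in cm, then the turn about the world's z in rad. A call has exactly 10 rows; each row shifts and turns the commanded pose from where the row before left it; what a row does not reach is not made up. A row lasts 1/10 s, in which the tool goes at most 50 mm and 8.59 degrees, less where a joint would pass 70% of its speed; a pose out of reach is approached as far as the arm can. A call is refused whole if a number of a shift passes 5 or a number of a turn 0.15, either way. A call with a gripper value outside its range is refused whole. The fingers move at their own pace and stop on an object; "squeeze" is the grip in N (left out, the last holds). Time passes only in rows, so rows that do not move let the fingers close, or fill a call up. It gives the time, the measured TCP pose, the force and the opening at its end, in the units of the state.
- manip.get_state(): the state, without advancing time (a new reading comes with each control period).
- manip.get_image(name): name is "scene" or "top" or "wrist"; returns the picture (480x640x3 uint8, red, green, blue); there is no depth.
- manip.camera_info(name): a dict with "fov_y" (degrees; the focal length in pixels is half the picture's height over the tangent of half this angle, whatever the lens; pixels are square), "cx", "cy" (the principal point, pixels), "dist" ([k1, k2, p1, p2, k3] as OpenCV has them; the pictures are not rectified), "rvec" (rotation vector, rad) and "tvec" (3), from world to camera coordinates, as OpenCV has them; the wrist camera has in their place "hand_eye" (4x4, takes a point from camera to tool coordinates, whose origin is the TCP and whose axes are the flange's). Camera axes: x right, y down, z forward; pixel columns grow to the right and rows downward; lengths in m; the calibration is good to about 2 mm. A picture is of the moment at which its call begins: read the wrist's pose just before it. camera_info takes no time and is no camera call.
- manip.sign_off(): hands the job in, once; it reports no verdict.
The state is a dict: "clock": time; "qpos": joint angles; "qd": joint speeds; "effort": joint torques, N m; "position": TCP position; "ee_rot": TCP orientation; "contact_force": force on the tool from outside, world axes, zero at the start; "moment": the same for the moment, N m; "width": finger opening in m.
Only numpy, scipy, OpenCV 4.12 (cv2) and the standard library are available. Lean on these libraries where they do the work, as an engineer would, in place of code of your own. Each camera call takes 0.05 s, during which the arm holds its last target. There are 200 camera calls.

## Working session

There is one attempt and no reset: what is moved stays moved. The work goes in short steps, Python scripts to look and compute and a tool call to move; the robot and the scene stay as the last step left them, time stands still between calls to the robot, and variables do not carry over. Pictures are saved under pics/ and viewed, about 8 in all and at most 12, crops included, and the job is handed in when it is done.

Besides the shell and the picture viewer there is one more tool, called after "Emit:" as a command line: name --argument value ..., lists and objects as JSON in quotes. carry_out: Moves the arm, as the interface text tells. Its arguments: {"type":"object","properties":{"moves":{"type":"array","items":{"type":"number"}},"squeeze":{"type":"number"}},"required":["moves"]}

```bash
mkdir -p pics; cat > h.py <<'E'
import numpy as np,cv2
from rig import manip
def K(i):
    f=240/np.tan(np.radians(i['fov_y'])/2); return np.array([[f,0,i['cx']],[0,f,i['cy']],[0,0,1.]])
def ext(n,st=None):
    i=manip.camera_info(n)
    if 'rvec' in i:
        R=cv2.Rodrigues(np.array(i['rvec'],float))[0]; t=np.array(i['tvec'],float).ravel(); return i,R.T,-R.T@t
    w,x,y,z=st['ee_rot']; from scipy.spatial.transform import Rotation as Ro
    T=np.eye(4);T[:3,:3]=Ro.from_quat([x,y,z,w]).as_matrix();T[:3,3]=st['position'];T=T@np.array(i['hand_eye']); return i,T[:3,:3],T[:3,3]
def ray(n,px,st=None):
    i,R,c=ext(n,st); p=cv2.undistortPoints(np.array(px,float).reshape(-1,1,2),K(i),np.array(i['dist'],float)).reshape(-1,2)
    return c,(R@np.c_[p,np.ones(len(p))].T).T
def onz(n,px,z,st=None):
    c,d=ray(n,px,st); z=np.broadcast_to(z,len(d)); return c+d*((z-c[2])/d[:,2])[:,None]
def proj(n,P,st=None):
    i,R,c=ext(n,st); return cv2.projectPoints(np.array(P,float).reshape(-1,3),cv2.Rodrigues(R.T)[0],-R.T@c,K(i),np.array(i['dist'],float))[0].reshape(-1,2)
def tri(n1,p1,n2,p2,st=None):
    A=np.zeros((3,3));b=np.zeros(3)
    for n,p in((n1,p1),(n2,p2)):
        c,d=ray(n,[p],st);d=d[0]/np.linalg.norm(d[0]);M=np.eye(3)-np.outer(d,d);A+=M;b+=M@c
    return np.linalg.solve(A,b)
def snap(n,f):
    im=manip.get_image(n)[:,:,::-1].copy(); cv2.imwrite('pics/'+f,im); return im
E
python3 - <<'E'
from h import *
s=manip.get_state();print(s)
for n in('scene','top'): snap(n,n+'0.png');i,R,c=ext(n);print(n,i,c)
E
```

```text
{'clock': 0.0, 'qpos': array([ 9.95012294e-01,  2.76571395e-01,  1.50617751e+00, -1.03899380e-05,
        1.36070332e+00, -1.20995105e-01]), 'qd': array([-0.00169362, -0.0010254 ,  0.00164832, -0.00134551,  0.00154398,
       -0.00042728]), 'effort': array([ 9.94136062e-04, -4.16775835e+01, -2.45807451e+01, -5.66317783e-05,
        1.08683127e-02, -6.93460692e-06]), 'position': array([0.25228299, 0.5160816 , 0.2304355 ]), 'ee_rot': array([-3.12640489e-04,  2.25438672e-01,  9.74256917e-01, -8.75663299e-04]), 'contact_force': array([ 0.05327763,  1.16156292, -0.07279874]), 'moment': array([ 0.00301276, -0.02469128, -0.01057491]), 'width': 0.0853605867555359}
scene {'fov_y': 57.81502257497582, 'cx': 318.4472616882031, 'cy': 238.46005049866415, 'dist': array([-0.05719595,  0.        ,  0.        ,  0.        ,  0.        ]), 'rvec': array([ 1.47547037,  2.01185039, -0.90490135]), 'tvec': array([ 0.19525213, -0.17343747,  1.48377719])} [1.22556198 0.18412899 0.85667557]
top {'fov_y': 45.27050964520623, 'cx': 313.85347552767087, 'cy': 247.3183003042312, 'dist': array([-0.0947583,  0.       ,  0.       ,  0.       ,  0.       ]), 'rvec': array([ 2.15003649, -2.10633391,  0.21694619]), 'tvec': array([-0.09179199,  0.4373573 ,  1.29053364])} [ 0.18816072 -0.06691505  1.35103745]
```

View pics/top0.png

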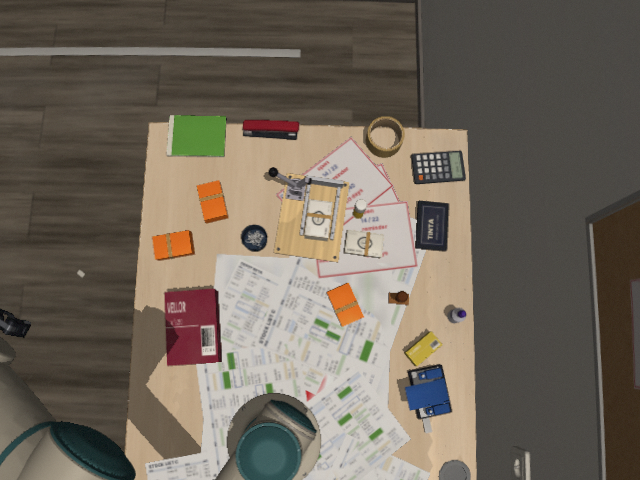

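View pics/scene0.png

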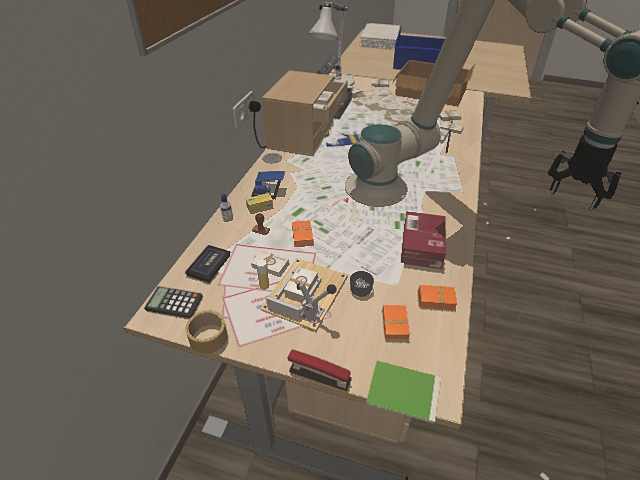

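The top view shows the board around px (277–348, 177–260). The lever knob is near (272,172), the tub at (254,237), the glue stick at (359,209) and the spare pack at (364,243). I'll zoom in on this area.

```bash
python3 - <<'E'
from h import *
im=cv2.imread('pics/top0.png');c=im[160:275,235:395];cv2.imwrite('pics/c1.png',cv2.resize(c,None,fx=5,fy=5,interpolation=cv2.INTER_CUBIC))
E
```

```text
(no output)
```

View pics/c1.png

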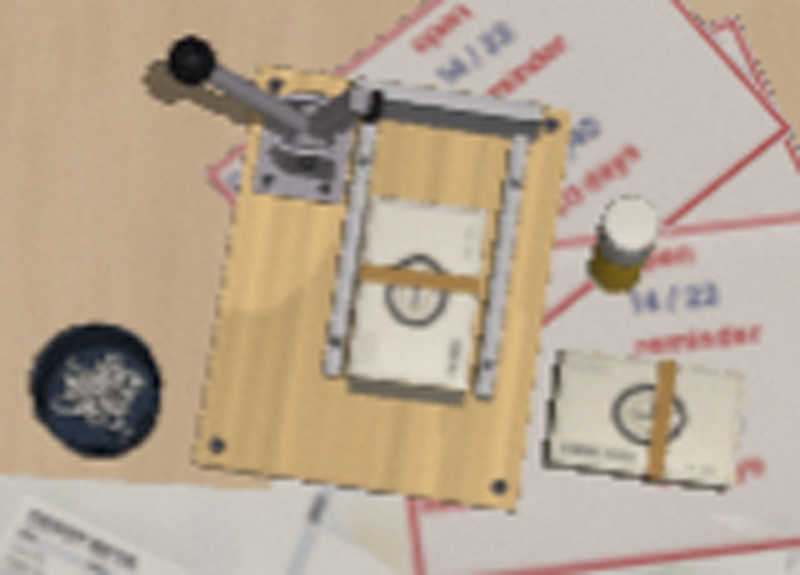

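```bash
cat >> h.py <<'E'
def fit(J,W):
    J=np.array(J);W=np.array(W)[:,:2];a=J-J.mean(0);b=W-W.mean(0)
    th=np.arctan2((a[:,0]*b[:,1]-a[:,1]*b[:,0]).sum(),(a*b).sum());R=np.array([[np.cos(th),-np.sin(th)],[np.sin(th),np.cos(th)]])
    t=W.mean(0)-R@J.mean(0);return th,R,t,(J@R.T+t-W)*1e3
E
python3 - <<'E'
from h import *
q=lambda L:np.array(L,float)/5+[235,160]
W=onz('top',q([(195,465),(515,508),(570,112),(258,68)]),.010)
th,R,t,e=fit([(-.115,.095),(-.115,-.06),(.085,-.06),(.085,.095)],W);print(th,t,e.round(1))
j=lambda P:((P[:,:2]-t)@R).round(4)
print('rails front/ stop',j(onz('top',q([(333,375),(485,395),]),.022)))
print('pack top corners',j(onz('top',q([(345,375),(470,390),(490,210),(370,198)]),.035)))
k=proj('top',np.r_[R@[.045,.062+.095*np.sin(.6)]+t,.045+.095*np.cos(.6)]);print('knob proj',(k-[235,160])*5, R@[.045,.062+.095*np.sin(.6)]+t)
for n,c,z in(('glue',(628,222),.091),('tub',(95,390),.036),('spare',(650,418),.022)):
  P=onz('top',q([c]),z);print(n,P,j(P))
E
```

```text
-0.12164424120872494 [ 0.5318289  -0.09643113] [[-0.4  1. ]
 [-1.8 -1.1]
 [ 1.  -0.7]
 [ 1.1  0.9]]
rails front/ stop [[-0.0646  0.0353]
 [-0.0639 -0.0371]]
pack top corners [[-0.0665  0.0293]
 [-0.0652 -0.0296]
 [ 0.0224 -0.0272]
 [ 0.02    0.0299]]
knob proj [[189.0487319   64.30807356]] [0.59052877 0.01289487]
glue [[ 0.53118893 -0.18628712  0.091     ]] [[ 0.0103 -0.0893]]
tub [[0.4593883  0.05713741 0.036     ]] [[-0.0905  0.1436]]
spare [[ 0.45462088 -0.20352949  0.022     ]] [[-0.0636 -0.1157]]
```

Emit:
carry_out --moves '[0,1.3,-4.6,0,0.111,0,1.3,-4.6,0,0.111,0,1.3,-4.6,0,0.111,0,1.3,-4.6,0,0,0,1.3,-4.6,0,0,0,1.3,-4.6,0,0,0,1.3,-4.6,0,0,0,1.3,-4.6,0,0,0,1.3,-4.6,0,0,0,1.3,-4.6,0,0]'

```text
clock: 1.1
position: [0.3824, 0.0548, 0.2313]
ee_rot: [0.0, 0.061, 0.998, 0.0]
contact_force: [1.9, -0.7, -0.4]
width: 0.0001
```

Emit:
carry_out --moves '[0,1.1,-3.5,-2,0,0,1.1,-3.5,-2,0,0,1.1,-3.5,-2,0,0,1.1,-3.4,-2,0,0,0,0,-3,0,0,0,0,-3,0,0,0,0,-2,0,0,0,0,0,0,0,0,0,0,0,0,0,0,0,0]'

```text
clock: 2.1
position: [0.4276, -0.0827, 0.0724]
ee_rot: [0.001, 0.061, 0.998, -0.0]
contact_force: [0.6, 0.6, -0.1]
width: 0.0002
```

```bash
python3 - <<'E'
from h import *
s=manip.get_state();print(s['position'],s['contact_force'])
im=snap('wrist','w1.png')
th=-.1216;R=np.array([[np.cos(th),-np.sin(th)],[np.sin(th),np.cos(th)]]);t=np.array([.5318,-.0964])
J=lambda x,y,z:np.r_[R@[x,y]+t,z]
print(R.T@(s['position'][:2]-t))
for p in proj('wrist',[J(-.065,.0325,.022),J(-.065,-.0325,.022),J(-.066,.0285,.035),J(-.066,-.0285,.035),J(-.115,.095,.01),J(.065,0,.01)],s): print(p)
E
```

```text
[ 0.42762064 -0.08268208  0.07240696] [ 0.5805511   0.55928881 -0.06395415]
[-0.10507407  0.00097961]
[367.40126712 321.26060872]
[267.12651265 321.24179143]
[363.80465302 330.88952598]
[270.42842714 330.86883056]
[465.41025937 242.07754215]
[317.71761737 456.24787257]
```

View pics/w1.png

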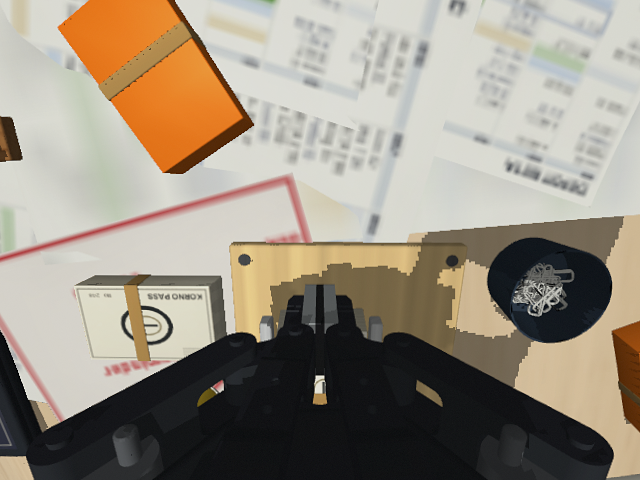

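The board corner is at about (463,244), against (465,242) predicted, and the rail ends are near (266,320) and (375,318). The estimate holds, so I'll go down and push.

Emit:
carry_out --moves '[0,0,0,-2,0,0,0,0,-2,0,0,0,0,-1.4,0,0,0,0,0,0,0,0.8,-0.1,0,0,0,0.8,-0.1,0,0,0,0.8,-0.1,0,0,0,0.6,-0.07,0,0,0,0.6,-0.07,0,0,0,0,0,0,0]' --squeeze 40

```text
clock: 3.15
position: [0.464, -0.0871, 0.0175]
ee_rot: [0.001, 0.061, 0.998, -0.0]
contact_force: [0.6, 0.2, 0.4]
width: -0.0001
```

Emit:
carry_out --moves '[0,0.5,-0.06,0,0,0,0.5,-0.06,0,0,0,0.5,-0.06,0,0,0,0.5,-0.06,0,0,0,0.3,-0.04,0,0,0,0.2,-0.02,0,0,0,0.1,-0.01,0,0,0,0,0,0,0,0,0,0,0,0,0,0,0,0,0]'

```text
clock: 4.15
position: [0.4887, -0.0899, 0.0174]
ee_rot: [0.0, 0.061, 0.998, 0.0]
contact_force: [0.0, 0.8, -0.2]
width: 0.0001
```

Emit:
carry_out --moves '[0,0.1,-0.01,0,0,0,0.1,-0.01,0,0,0,0.1,-0.01,0,0,0,0.1,-0.01,0,0,0,0.1,-0.01,0,0,0,0.1,-0.01,0,0,0,0,0,0,0,0,0,0,0,0,0,0,0,0,0,0,0,0,0,0]'

```text
clock: 5.15
position: [0.4948, -0.0906, 0.0174]
ee_rot: [0.0, 0.061, 0.998, -0.0]
contact_force: [-0.5, -0.1, 0.8]
width: -0.0001
```

```bash
python3 - <<'E'
from h import *
s=manip.get_state();print(s['position'],s['contact_force'])
a=snap('scene','s1.png')[255:345,245:355];b=snap('top','t1.png')[160:275,255:375]
cv2.imwrite('pics/c2.png',np.hstack([cv2.resize(a,(400,327),interpolation=2),cv2.copyMakeBorder(cv2.resize(b,(341,327),interpolation=2),0,0,0,0,0)]))
E
```

```text
[ 0.49481373 -0.09058707  0.01736887] [-0.45284912 -0.1335157   0.80314458]
```

View pics/c2.png

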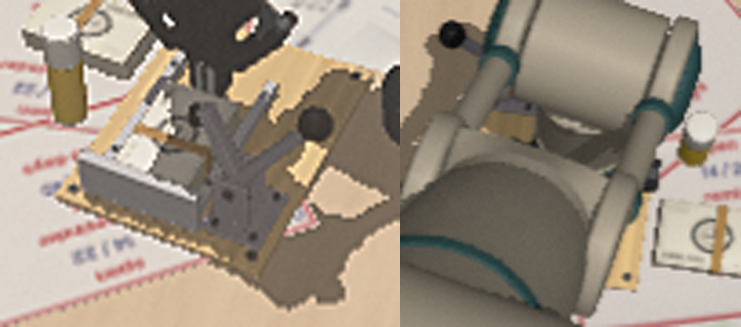

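The scene crop shows the pack being pushed nearly to the stop, with no contact force yet. I'll go on in small steps until it resists.

Emit:
carry_out --moves '[0,0.1,-0.01,0,0,0,0,0,0,0,0,0.1,-0.01,0,0,0,0,0,0,0,0,0.1,-0.01,0,0,0,0,0,0,0,0,0,0,0,0,0,0,0,0,0,0,0,0,0,0,0,0,0,0,0]'

```text
clock: 6.25
position: [0.4965, -0.0906, 0.0172]
ee_rot: [-0.001, 0.061, 0.998, 0.0]
contact_force: [-5.7, 0.9, 3.6]
width: 0.0005
```

Emit:
carry_out --moves '[0,0.1,-0.01,0,0,0,0,0,0,0,0,0.1,-0.01,0,0,0,0,0,0,0,0,0,0,0,0,0,0,0,0,0,0,0,0,0,0,0,0,0,0,0,0,0,0,0,0,0,0,0,0,0]'

```text
clock: 7.25
position: [0.4966, -0.0904, 0.017]
ee_rot: [-0.003, 0.061, 0.998, 0.0]
contact_force: [-8.1, -1.1, 6.1]
width: 0.0003
```

Position stalled as force rose (about 8 N), so the pack is home against the stop. Next I'll back off, rise, and move aside to check from above.

Emit:
carry_out --moves '[0,-1,0.12,0,0,0,-1,0.12,0,0,0,-1,0.12,0,0,0,0,0,4,0,0,0,0,4,0,0,0,0,4,0,0,0,0,4,0,0,0,4.5,0,0,0,0,4.5,0,0,0,0,4.5,0,0]'

```text
clock: 8.25
position: [0.4697, 0.0486, 0.178]
ee_rot: [0.002, 0.062, 0.998, 0.0]
contact_force: [0.9, -0.0, -0.3]
width: 0.0002
```

Emit:
carry_out --moves '[0,0,4.5,0,0,0,0,4.5,0,0,0,0,2,0,0,0,0,0,0,0,0,0,0,0,0,0,0,0,0,0,0,0,0,0,0,0,0,0,0,0,0,0,0,0,0,0,0,0,0,0]'

```text
clock: 9.25
position: [0.4697, 0.1572, 0.1774]
ee_rot: [0.0, 0.061, 0.998, 0.0]
contact_force: [-0.4, -0.8, 0.2]
width: 0.0002
```

```bash
python3 - <<'E'
from h import *
s=manip.get_state();print(s['position'],s['contact_force'])
b=snap('top','t2.png')[160:275,235:395];cv2.imwrite('pics/c3.png',cv2.resize(b,None,fx=5,fy=5,interpolation=2))
E
```

```text
[0.46971243 0.15715635 0.17735107] [-0.4386388  -0.80551695  0.1749272 ]
```

View pics/c3.png

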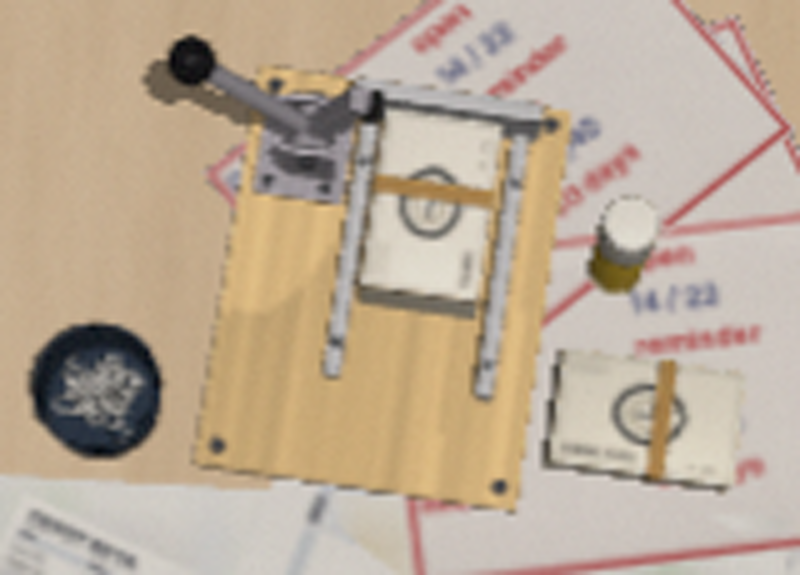

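The pack is home (front edge of its top at crop rows 287–302), lever still open, bystanders unmoved. I'll place the fingers beyond the knob on the +y side.

Emit:
carry_out --moves '[0,4.3,-2.3,0,0,0,4.3,-2.3,0,0,0,4.3,-2.4,0,0,0,0,0,-3.6,0,0,0,0,-3.6,0,0,0,0,0,0,0,-0.18,-1.5,0,0,0,-0.18,-1.5,0,0,0,0,0,0,0,0,0,0,0,0]'

```text
clock: 10.3
position: [0.5958, 0.0569, 0.1072]
ee_rot: [0.002, 0.062, 0.998, 0.0]
contact_force: [0.5, 0.5, 0.6]
width: 0.0001
```

```bash
python3 - <<'E'
from h import *
s=manip.get_state();print(s['position'],s['contact_force'])
th=-.1216;R=np.array([[np.cos(th),-np.sin(th)],[np.sin(th),np.cos(th)]]);t=np.array([.5318,-.0964])
print(R.T@(s['position'][:2]-t))
a=snap('scene','s2.png')[225:345,245:405];cv2.imwrite('pics/c4.png',cv2.resize(a,None,fx=4,fy=4,interpolation=2))
E
```

```text
[0.59578162 0.05688637 0.10715228] [0.53238911 0.53083176 0.57004876]
[0.04491544 0.15991548]
```

View pics/c4.png

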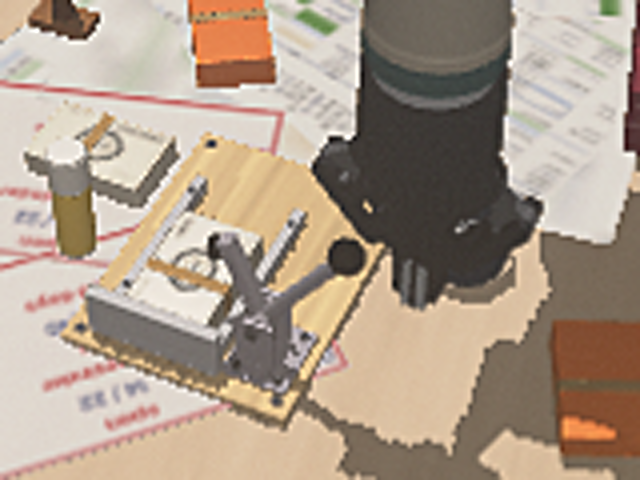

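The fingers (crop tips ~(410,300)) stand right beside the knob (~(347,257)) on its outer side. I'll push toward −y, rising slightly with the ball's arc.

Emit:
carry_out --moves '[0,0,0,1.1,0,0,-0.12,-1,0,0,0,-0.12,-1,0,0,0,-0.12,-1,0.2,0,0,-0.12,-1,0.2,0,0,-0.12,-1,0.2,0,0,-0.12,-1,0.2,0,0,-0.12,-1,0.2,0,0,-0.12,-1,0,0,0,0,0,0,0]'

```text
clock: 11.35
position: [0.5846, -0.0244, 0.1255]
ee_rot: [-0.001, 0.062, 0.998, -0.0]
contact_force: [-0.6, 0.6, 0.0]
width: 0.0002
```

```bash
python3 - <<'E'
from h import *
s=manip.get_state();print(s['position'],s['contact_force'])
th=-.1216;R=np.array([[np.cos(th),-np.sin(th)],[np.sin(th),np.cos(th)]]);t=np.array([.5318,-.0964])
print(R.T@(s['position'][:2]-t))
a=snap('scene','s3.png')[225:345,245:405];cv2.imwrite('pics/c5.png',cv2.resize(a,None,fx=4,fy=4,interpolation=2))
E
```

```text
[ 0.58457001 -0.02440592  0.12545956] [-0.63577827  0.63016228  0.01149398]
[0.04364743 0.07786349]
```

View pics/c5.png

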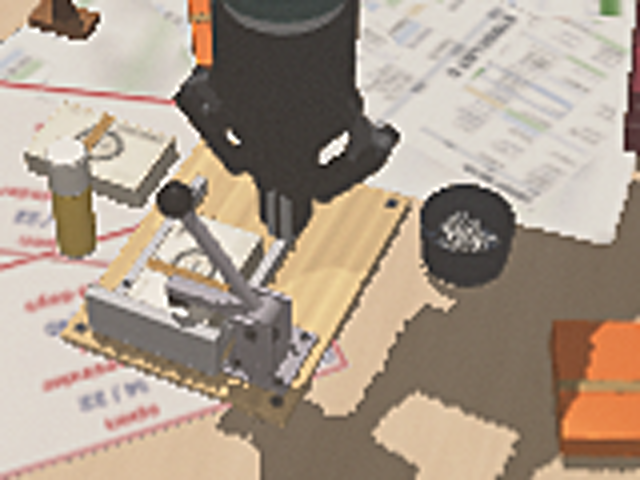

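The lever has snapped over: knob at crop (178,198), presser arm level on the pack, and the fingers already clear. I'll retreat and do a last check.

Emit:
carry_out --moves '[0,0.2,2,1,0,0,0.2,2,2,0,0,0,3,3,0,0,0,4,2,0,0,0,4,0,0,0,-2,4,0,0,0,-2,4,0,0,0,-2,3,0,0,0,0,0,0,0,0,0,0,0,0]'

```text
clock: 12.4
position: [0.5289, 0.2379, 0.2056]
ee_rot: [-0.0, 0.06, 0.998, -0.001]
contact_force: [0.0, -1.3, -0.8]
width: -0.0001
```

```bash
python3 - <<'E'
from h import *
s=manip.get_state();print(s['position'],s['contact_force'])
t=snap('top','t4.png')[160:275,235:395];a=snap('scene','s4.png')[235:345,245:375]
cv2.imwrite('pics/c6.png',np.hstack([cv2.resize(t,(455,327),interpolation=2),cv2.resize(a,(345,327),interpolation=2)]))
th=-.1216;R=np.array([[np.cos(th),-np.sin(th)],[np.sin(th),np.cos(th)]]);o=np.array([.5318,-.0964])
P=onz('top',np.array([(358,287),(473,302)])/5+[235,160],.035);print('front edge c3',(P[:,:2]-o)@R)
print('front-edge px expected',(proj('top',[np.r_[R@[-.0265,y]+o,.035] for y in(.0285,-.0285)])-[235,160])*5)
k=lambda a:np.r_[R@[.045,.062-.095*np.sin(a-.6)]+o,.045+.095*np.cos(a-.6)]
for a in(1.1,1.2,1.35):print(a,(proj('scene',k(a))-[245,235])*[345/130,327/110]+[455,0],(proj('top',k(a))-[235,160])*2.844)
E
```

```text
[0.52890698 0.23794242 0.20563366] [ 0.04108659 -1.2927376  -0.80450099]
front edge c3 [[-0.0237373   0.02927827]
 [-0.02312929 -0.02526275]]
front-edge px expected [[358.80022736 292.8826312 ]
 [478.85405837 309.87163028]]
1.1 [[580.21219515 113.46416276]] [[232.90843174  52.16809317]]
1.2 [[572.23396477 114.76445311]] [[243.01842787  55.54208135]]
1.35 [[561.55635411 118.34641645]] [[256.68390037  60.92996961]]
```

View pics/c6.png

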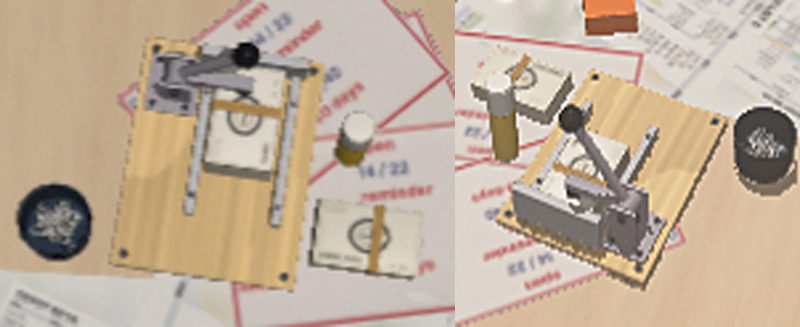

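The knob reads about (246,54) in the top half and (571,118) in the scene half, which matches an angle of 1.2. I'll compare the pack's front edge before and after clamping numerically.

```bash
python3 - <<'E'
from h import *
for f in('t2','t4'):
    g=cv2.cvtColor(cv2.imread(f'pics/{f}.png'),cv2.COLOR_BGR2GRAY).astype(int)
    for x in(311,317,323): print(f,x,g[210:225,x])
E
```

```text
t2 311 [200 202 205 203 205 209 200 162 105  99 104 146 176 176 176]
t2 317 [215 218 217 219 220 220 217 200 146 108 104 110 154 168 167]
t2 323 [217 217 219 218 220 220 221 219 196 126 111 107 117 170 183]
t4 311 [200 203 202 202 204 208 199 159 105 100 105 146 173 176 174]
t4 317 [214 215 217 217 220 216 216 197 144 108 102 110 150 167 166]
t4 323 [216 215 215 218 218 218 220 217 196 125 110 107 116 168 182]
```

The pack didn't move during clamping, so I'm handing the job in.

```bash
python3 -c "
from rig import manip
print(manip.sign_off())"
```

```text
the job is handed in; nothing more can be done
None
```

I pushed the card pack along the lane with the closed fingers until it was home against the end stop. Then I pushed the lever's ball handle past its middle, and it snapped over onto the pack. I moved the arm clear and handed the job in at about 12.5 s.

- **Pack at the stop:** during the last pushes it stopped moving while the force rose to about 8 N. The edge measured from above came out about 3 mm beyond the expected home position. I put this down to reading and calibration error.
- **Pack during clamping:** its front edge showed the same pixels before and after, so it did not shift.
- **Lever:** the knob sat where an angle of about 1.2 rad predicts in both the top and scene views, which is the resting angle on the pack.
- **Other things on the desk:** the glue stick, spare pack and clip tub look unmoved in the last pictures. I did not check the stamp, ink bottle and staple box again, but the arm's low moves were all at the board.

No check failed.

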